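# Unlock the pot carrier and nest a second sample pot

### The job

The blue sample pot in the transport carrier is kept in by a steel retaining bar, locked by a red safety tab. Slide the tab fully aside to unlock the bar, swing the bar up and right over to the back so that it stays open, then nest the loose blue pot upright in the pot in the carrier, seated fully down, and let go. Leave the bar open and the tab unlocked, and do not disturb the other things on the table.

Things in the scene. Friction and masses are not known exactly. Their poses are not given: they have to be found in the camera images.
- carrier: Grey pot carrier, fixed to the table: base plate 245 x 115 x 10 mm. Origin at table level under the axis of the pot's seat; x runs from the front block (tab side) to the bar's hinge, y to the left seen from the front block, z up. Front block: x -118 to -62 mm, y -58 to +43 mm, top at z 74 mm. Two hinge cheeks at x +90 mm, 36 mm wide over all in y, top at z 89 mm. (Filled crates stand along the right side of the table, well above its top.)
- seat (a point): Centre of the pot's seat, on top of the base plate at carrier z 10 mm, inside a low black ring (54 mm outside, 12 mm high).
- safety_tab (a joint): Travel of the red safety tab, m: 0 locked, grows as it slides towards the carrier's -y, stop at 0.026 (fully aside). Up to 0.017 its tongue covers the bar's nose and the bar cannot rise. Stays where it is left; about 1.5 N moves it.
- tab_grip (a point): Middle of the upright red grip on the tab: 12 mm wide in carrier y, 24 mm in x, from carrier z 87 to 113 mm; this point is at z 102 mm. The tab's flat top round the grip's foot is at z 91.5 mm. Moves with the tab; axes as the carrier's.
- keeper (a joint): Angle of the steel retaining bar, rad: 0 closed (level, over the pot), grows as its front end is lifted, stop at 1.9 (leaning back past upright). The hinge is stiff: it stays where it is left; about 2 to 3 N at the grip lifts it.
- keeper_hinge (a point): Centre of the bar's hinge pin, at carrier (90, 0, 79) mm; the pin runs along carrier y.
- keeper_grip (a point): Middle of the black upright grip near the bar's free end: 14 mm wide (along carrier y), 24 mm along the bar, standing 28 mm above the bar's top; this point is 15 mm above the bar's top, 132 mm from the hinge pin along the bar and 20 mm above the pin's level when closed (carrier z 99 mm). The bar is 16 mm wide and 10 mm thick and reaches 38 mm past this point. The frame turns with the bar, x along it towards the hinge.
- kept_pot_mid (a point): Middle (half-way up, on the axis) of the blue pot standing loose in the carrier's seat; shape as the loose pot. Closed, the bar passes 4 mm over its rim.
- loose_pot_mid (a point): Middle (half-way up, on the axis, 30 mm above its underside) of the loose blue pot, standing upright on the table: open on top, 60 mm high; upper 24 mm is an upright collar 60 mm outside, 54 mm inside; below it a shoulder and a body that tapers from 50 to 36 mm at the foot. Nested, its shoulder rests on the other pot's rim and it stands 24 mm higher than that pot, with about 2 mm of side play.
- neck_1: Yellow glazed bottle neck, 48 x 48 x 33 mm, origin under its centre; a bystander.
- jar_1: Clear sample jar with orange cap, 45 mm across, 64 mm high, origin under its centre; a bystander.
- sherd_black_1: Black sherd, 40 x 49 x 12 mm, origin under its centre; a bystander.
- buff_block: Buff brick fragment, 63 x 57 x 24 mm, origin under its centre; a bystander.
- loose_pot: The same loose pot; origin at the centre of its underside.
- kept_pot: The same pot in the carrier; origin at the centre of its underside.
Things that resemble listed ones, but are neither listed nor needed, are in the scene too. Leave any green look-alike of the loose_pot alone. Leave any turquoise look-alike of the kept_pot alone.

How it is judged:
By the outcome, as a careful person would: the job done as asked, in the order asked, and still so for the second after the job is handed in, with the robot touching nothing.
It also fails if it takes over 72 s, if anything falls off the work surface, if the arm or the gripper's body presses on something with over 40 N, if the wrist force passes 120 N, or if a joint passes its speed limit or range.

### The arm

A 6-joint arm with a two-finger parallel gripper is mounted at the origin on the work surface; the furniture and walls round the work are solid. World frame = base frame: x ahead of the robot, y to its left, z up, the work surface at z = 0. Lengths are in m, angles in rad, forces in N, time in s.
With the tool pointing down it reaches from about 0.25 to 0.775 m from the base axis. Payload 4 kg.
Tool frame: the origin (TCP) lies midway between the tips of the shut fingers; the grasp point (between the pads) lies 19 mm behind it (robot.grasp_offset is the distance from the TCP to the grasp point, in m); z points along the fingers, y is the direction in which the jaws open and shut (so a half turn about z gives the same grasp; the last joint's range is limited). The gripper opens to 94 mm and grips with 3 to 60 N. Pads are 16 mm wide; open, the fingers measure 119 mm over their backs; the gripper's body (75 mm by 177 mm) begins 78 mm behind the grasp point.
Start: joints at [1.192, 0.087, 1.371, -0, 1.684, -0.103], TCP at [0.15, 0.529, 0.172] pointing down, gripper open.
Joint ranges: [-3.1, 3.1], [-0.76, 2.03], [0.27, 2.55], [-1.08, 4.22], [0.17, 2.65], [-2.57, 2.57]. Speed limits (rad/s): [2.79, 2.79, 3.14, 3.14, 3.14, 3.14].

### API

Orientations are given as [roll, pitch, yaw] about the fixed x, y, z axes, in that order (R = Rz(yaw) Ry(pitch) Rx(roll)).
In Python, from bench import status, viewer, order, robot gives the robot as it stands. The module is installed in compiled form; this text tells all that it offers.
- The arm moves only by the tool move_arm, never from a script. Its argument "targets" is a list of rows, each a list of 3 entries, a list of its own where there are three numbers: the shift along the tool's x, y, z in mm, then the turn, a rotation vector about the tool's x, y, z in degrees, then the opening, from -1 (shut) to 1 (fully open). A call has 1 to 20 rows; each row is the pose to reach, as a shift and turn from the pose commanded when the call began, along the tool's axes at that moment; what a row does not reach only later rows make up. A row lasts 1/8 s, in which the tool goes at most 62.5 mm and 10.7 degrees, less where a joint would pass 70% of its speed; a pose out of reach is approached as far as the arm can. A call with a gripper value outside its range is refused whole. The fingers move at their own pace and stop on an object; the grip force is fixed at half the most. Time passes only in rows, so rows that repeat a pose let the fingers close. It gives the time, the measured TCP pose, the force and the opening at its end, in the units of the state.
- status.get_obs(): the state, without advancing time (a new reading comes with each control period).
- viewer.snapshot(name): name is "scene" or "top"; returns the picture (480x640x3 uint8, red, green, blue); there is no depth.
- viewer.camera_model(name): a dict with "K" (3x3 intrinsics, pixels), "xyz" and "attitude" of the camera in the world. Camera axes: x right, y up, looking along -z (the intrinsics and any distortion apply to the point x, -y, -z); pixel columns grow to the right and rows downward; lengths in m; the calibration is good to about 2 mm. A picture is of the moment at which its call begins. camera_model takes no time and is no camera call.
- order.close_job(): hands the job in, once; it reports no verdict.
The state is a dict: "time": time; "joint_positions": joint angles; "qvel": joint speeds; "joint_torque": joint torques, N m; "tool_pos": TCP position; "ee_rot": TCP orientation; "wrist_force": force on the tool from outside, world axes, zero at the start; "wrist_torque": the same for the moment, N m; "width": finger opening in m.
Only numpy, scipy, OpenCV 4.12 (cv2) and the standard library are available. Lean on these libraries where they do the work, as an engineer would, in place of code of your own. Each camera call takes 0.05 s, during which the arm holds its last target. There are 200 camera calls.

## Working session

There is one attempt and no reset: what is moved stays moved. The work goes in short steps, Python scripts to look and compute and a tool call to move; the robot and the scene stay as the last step left them, time stands still between calls to the robot, and variables do not carry over. Pictures are saved under pics/ and viewed, about 8 in all and at most 12, crops included, and the job is handed in when it is done.

Besides the shell and the picture viewer there is one more tool, called after "Call:" as name([rows], argument=value, ...), one row to a line, values as JSON. move_arm: Moves the arm, as the interface text tells. Its arguments: {"type":"object","properties":{"targets":{"type":"array"}},"required":["targets"]}

```bash
mkdir -p pics
python3 - <<'E'
from bench import status, viewer, order, robot
import cv2
for n in("scene","top"):
    im=viewer.snapshot(n); cv2.imwrite(f"pics/{n}0.png",im[:,:,::-1])
    m=viewer.camera_model(n); print(n,{k:(v.tolist() if hasattr(v,'tolist') else v) for k,v in m.items()})
print(status.get_obs(), robot.grasp_offset)
E
```

```text
scene {'K': [[455.79686122584997, 0.0, 312.2819289789779], [0.0, 455.79686122584997, 246.5863894824111], [0.0, 0.0, 1.0]], 'xyz': [0.26491597507081893, 0.5600665472380175, 0.679635376254064], 'attitude': [0.8040702060300724, 0.01769933267287782, -2.6742541012725596]}
top {'K': [[487.4826735795781, 0.0, 318.80680356342384], [0.0, 487.4826735795781, 248.19347719974468], [0.0, 0.0, 1.0]], 'xyz': [0.39448705251074934, 0.001986463641360373, 1.0903810319668792], 'attitude': [0.15513712164907956, 0.0021536596841258415, -1.5978673309890556]}
{'time': 0.1, 'joint_positions': array([ 1.19190508e+00,  8.79125660e-02,  1.37207538e+00, -3.10521508e-05,
        1.68361545e+00, -1.03062584e-01]), 'qvel': array([ 0.00040544, -0.00146767, -0.0031541 ,  0.00141947, -0.00087622,
        0.00275051]), 'joint_torque': array([ 2.07583005e-03, -3.41252840e+01, -3.03300834e+01,  7.21187750e-02,
        3.04260955e-02, -7.31477326e-05]), 'tool_pos': array([0.14957761, 0.52868877, 0.17051817]), 'ee_rot': array([-3.13958940e+00, -1.76167715e-04,  2.86576035e+00]), 'wrist_force': array([0.1567499 , 0.57631155, 0.37725686]), 'wrist_torque': array([ 0.01055832,  0.07021838, -0.06231932]), 'width': 0.09396932871309115} 0.0188
```

View pics/scene0.png

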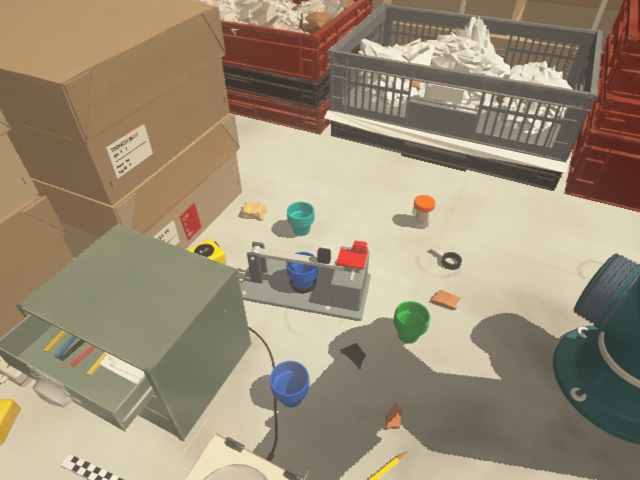

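View pics/top0.png

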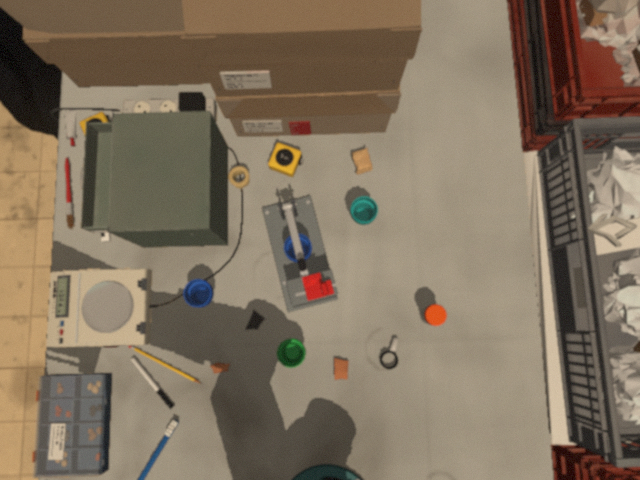

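Candidates for the loose pot:
- Blue: top (199,293), scene (290,383). This matches the description.
- Green look-alike: top (291,352).
- Blue pot under the bar, which is the kept pot: top (298,248).
- Turquoise look-alike: top (363,210).

For the tab, the red grip on the carrier is at top (318,287). The red label at (300,128) and the crates are not it.

```bash
cat > h.py <<'E'
import numpy as np, cv2
from scipy.spatial.transform import Rotation as R
from bench import status, viewer, order, robot
def cam(n):
    m=viewer.camera_model(n); return np.array(m["K"]),np.array(m["xyz"]),R.from_euler("xyz",m["attitude"]).as_matrix()
def ray(n,uv):
    K,p,A=cam(n); d=np.linalg.solve(K,[uv[0],uv[1],1.]); return p,A@(d*[1,-1,-1])
def onz(n,uv,z):
    p,d=ray(n,uv); return p+d*(z-p[2])/d[2]
def tri(a,b):
    (p,d),(q,e)=ray("top",a),ray("scene",b); s=np.linalg.lstsq(np.c_[d,-e],q-p,rcond=None)[0]
    x,y=p+d*s[0],q+e*s[1]; return (x+y)/2,np.linalg.norm(x-y)
def proj(n,P):
    K,p,A=cam(n); c=(A.T@(np.atleast_2d(P)-p).T)*np.array([[1],[-1],[-1]]); u=K@c; return (u[:2]/u[2]).T
def snap(n,name):
    im=viewer.snapshot(n)[:,:,::-1].copy(); cv2.imwrite(f"pics/{name}.png",im); return im
def blobs(im,lo,hi,amin=30):
    h=cv2.cvtColor(im,cv2.COLOR_BGR2HSV); m=cv2.inRange(h,np.array(lo),np.array(hi))
    c,_=cv2.findContours(m,cv2.RETR_EXTERNAL,cv2.CHAIN_APPROX_NONE)
    return [x for x in c if cv2.contourArea(x)>amin]
E
python3 - <<'E'
from h import *
t=cv2.imread("pics/top0.png");s=cv2.imread("pics/scene0.png")
for n,im in(("top",t),("scene",s)):
    for nm,lo,hi in(("blue",(108,120,60),(125,255,255)),("red",(0,200,120),(4,255,255)),("red2",(175,200,120),(180,255,255))):
        for c in blobs(im,lo,hi):
            x,y,w,h=cv2.boundingRect(c); 
            e=cv2.fitEllipse(cv2.convexHull(c))
            print(n,nm,(x,y,w,h),cv2.contourArea(c),np.round(e[0],1),np.round(onz(n,e[0],.06),4))
a=cv2.resize(t[180:315,180:345],None,fx=3.0,fy=3.0,interpolation=cv2.INTER_CUBIC)
b=cv2.resize(s[225:420,225:385],None,fx=2.07,fy=2.07,interpolation=cv2.INTER_CUBIC)
b=cv2.resize(b,(int(b.shape[1]),405)) if 0 else b[:405]
b=cv2.copyMakeBorder(b,0,max(0,405-b.shape[0]),0,0,cv2.BORDER_CONSTANT)
a=cv2.resize(t[185:315,250:350],None,fx=4,fy=4,interpolation=cv2.INTER_CUBIC) # 400x520
b=cv2.resize(s[230:360,285-50:385],None,fx=2.6,fy=2.6,interpolation=cv2.INTER_CUBIC) # 390x338
b2=cv2.resize(t[270:316,170:230],None,fx=3.9,fy=3.9,interpolation=cv2.INTER_CUBIC)
r=np.zeros((520,390,3),np.uint8); r[:338]=b; r[340:340+b2.shape[0],:b2.shape[1]]=b2[:180]
cv2.imwrite("pics/c1.png",np.hstack([a,r]))
E
```

```text
top blue (184, 279, 28, 28) 572.5 [197.9 292.8] [0.4673 0.2576 0.06  ]
top blue (285, 237, 12, 25) 115.5 [290.8 249.8] [0.5538 0.0598 0.06  ]
top blue (300, 234, 11, 26) 129.5 [304.2 246.4] [0.5605 0.031  0.06  ]
top red (304, 274, 28, 25) 412.0 [316.8 286.5] [0.4737 0.0063 0.06  ]
scene blue (270, 370, 38, 33) 346.5 [288.9 384.8] [0.4621 0.2712 0.06  ]
scene blue (287, 263, 30, 24) 225.5 [302.7 273.3] [0.5485 0.0618 0.06  ]
```

View pics/c1.png

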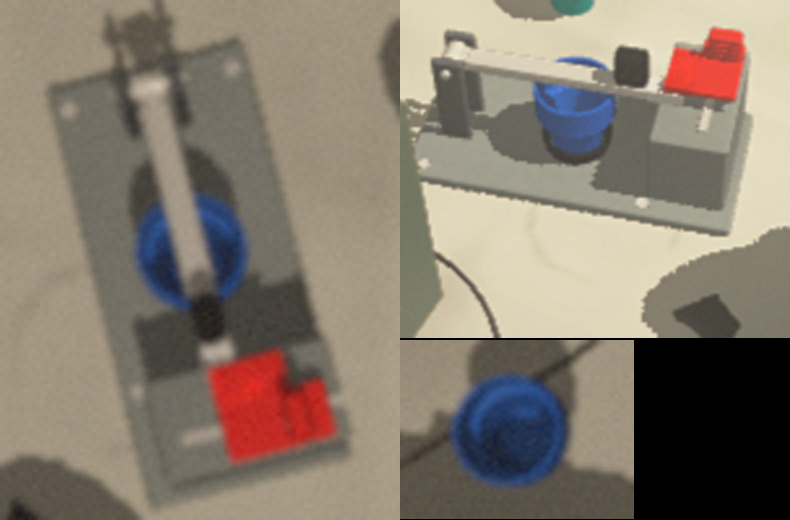

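Run:
```python
from h import *
C=np.array([[48,87],[242,40],[350,455],[152,508]])/4+[250,185]
P=np.array([onz("top",c,.01) for c in C]); print(P.round(4)); 
print("sides",[np.linalg.norm(P[i]-P[(i+1)%4]).round(4) for i in range(4)])
ax=(P[0]+P[1]-P[2]-P[3])[:2]; yaw=np.arctan2(ax[1],ax[0]); print("yaw",np.degrees(yaw), "centre",P.mean(0))
ay=(P[0]+P[3]-P[1]-P[2])[:2]; print("yaw y",np.degrees(np.arctan2(-ay[0],ay[1])))
o=onz("top",np.array([192,250])/4+[250,185],.07)
print("pot rim",o)
c,s=np.cos(yaw),np.sin(yaw); M=np.array([[c,s],[-s,c]])
L=lambda p:(M@(np.array(p)[:2]-o[:2])).round(4)
print("plate centre local",L(P.mean(0)))
kg=tri(np.array([208,315])/4+[250,185],((632-400)/2.6+235,66/2.6+230)); print("keeper grip",kg,L(kg[0]))
tg=tri(np.array([310,402])/4+[250,185],((727-400)/2.6+235,42/2.6+230)); print("tab grip",tg,L(tg[0]), L(onz("top",np.array([312,402])/4+[250,185],.105)))
for n,uv in(("hinge",(150,82)),):print(n,L(onz("top",np.array(uv)/4+[250,185],.084)))
print("loose rim tri",tri((198.1,293),(290,376)), onz("top",(198.1,293),.06),onz("scene",(290,376),.06))
print(status.get_obs()["tool_pos"])
```

```text
[[ 0.6623  0.1263  0.01  ]
 [ 0.6868  0.0154  0.01  ]
 [ 0.4494 -0.0384  0.01  ]
 [ 0.4234  0.0713  0.01  ]]
sides [np.float64(0.1136), np.float64(0.2434), np.float64(0.1128), np.float64(0.2452)]
yaw 12.867454817860164 centre [0.55548677 0.04362207 0.01      ]
yaw y 12.890041161641351
pot rim [0.55676512 0.04390245 0.07      ]
plate centre local [-0.0013  0.    ]
keeper grip (array([0.517943  , 0.03509184, 0.09612557]), np.float64(0.0013634923496463303)) [-0.0398  0.0001]
tab grip (array([ 0.47003165, -0.01643917,  0.09509904]), np.float64(0.005272698291921172)) [-0.098  -0.0395] [-0.0963 -0.04  ]
hinge [ 0.0907 -0.0004]
loose rim tri (array([0.46737385, 0.25731565, 0.05953953]), np.float64(0.0008295479569300111)) [0.46694982 0.25705139 0.06      ] [0.46763045 0.257646   0.06      ]
[0.14957761 0.52868877 0.17051817]
```

```bash
cat >> h.py <<'E'
O=np.array([.5561,.0438,0]); YAW=np.radians(12.87); MC=R.from_euler("z",YAW).as_matrix()
def W(l): return O+MC@(np.array(l)/1000)
def Lc(w): return (MC.T@(np.array(w)-O)*1000).round(1)
def st():
    o=status.get_obs(); print("t",round(o["time"],2),"tcp",o["tool_pos"].round(4),"local",Lc(o["tool_pos"]),"rpy",np.degrees(o["ee_rot"]).round(1),"F",o["wrist_force"].round(1),"w",round(o["width"],4)); return o
def go(p,yaw=np.pi+YAW):
    o=st(); A=R.from_euler("xyz",o["ee_rot"]); T=R.from_euler("xyz",[np.pi,0,yaw])
    print("shift",(A.as_matrix().T@(np.array(p)-o["tool_pos"])*1000).round(1),"turn",np.degrees((A.inv()*T).as_rotvec()).round(2))
E
python3 - <<'E'
from h import *
t=cv2.imread("pics/top0.png");s=cv2.imread("pics/scene0.png")
for g in(36,39,42):
  for x in (-100,-94):
    print(x,-g,"topface top",proj("top",W((x,-g,113))).round(1),"+y face mid scene",proj("scene",W((x,-g+6,100))).round(1))
print("V top"); print(t[268:304:1,300:338,2][::2,::1][:, ::2])
print("red scene"); 
for c in blobs(s,(0,150,80),(6,255,255),60):print(cv2.boundingRect(c))
for z in(.1,.2):print("cab",onz("top",(228,245),z))
go(W((-97,-39,150)))
E
```

```text
-100 -36 topface top [[326.6 287.8]] +y face mid scene [[360.1 247.7]]
-94 -36 topface top [[325.9 284.9]] +y face mid scene [[356.8 247.2]]
-100 -39 topface top [[328.1 287.4]] +y face mid scene [[360.3 246.6]]
-94 -39 topface top [[327.3 284.5]] +y face mid scene [[357.1 246.1]]
-100 -42 topface top [[329.5 287. ]] +y face mid scene [[360.6 245.5]]
-94 -42 topface top [[328.8 284.1]] +y face mid scene [[357.4 245. ]]
V top
[[ 41  44  45  81  71  66  62  70  69  68  69  62  65  66  75 131 165 168
  167]
 [ 80  81 113 144  93  70  67  71  68  69  68  74  77  85  97 114 150 170
  167]
 [138 169 174 178 119  67  71  78  99 117 103  92 109 114 114 112 140 168
  166]
 [123 162 156 154 120 118 140 159 179 188 146  81 100 114 116 114 124 165
  165]
 [101 138 154 171 178 192 198 191 193 197 159  80  93  94  97 109 119 154
  172]
 [114 174 196 191 194 205 197 203 200 191 149  83  69  74  75  95 118 146
  163]
 [110 166 202 198 195 209 218 218 201 181 120  83  79 120 148 146 117 130
  161]
 [112 145 204 197 199 210 216 218 198 187 134 106 119 167 192 177 120 127
  163]
 [112 127 185 206 213 2
[... 419 characters left out ...]
 193 195 178 182 173 165 165 145 118
  122]
 [123 117 116 146 192 197 198 195 196 193 187 172 162 133 114 100  97  98
  113]
 [111 115 111 128 190 193 190 180 167 143 129 111 105  94  99 105 114 117
  121]
 [116 116 117 121 158 147 131 117 100  99  98 106 113 112 122 125 136 142
  152]
 [116 112 107 104  99  96  99  99 109 114 118 120 132 143 151 159 166 163
  165]]
red scene
(337, 241, 31, 28)
(181, 203, 20, 36)
(577, 0, 63, 211)
(223, 0, 147, 79)
cab [0.5611561  0.18667184 0.1       ]
cab [0.54432732 0.16802393 0.2       ]
t 0.1 tcp [0.1496 0.5287 0.1705] local [-288.3  563.3  170.5] rpy [-179.9   -0.   164.2] F [0.2 0.6 0.4] w 0.094
shift [-456.8 -436.6   21.3] turn [ -0.11  -0.04 -28.67]
```

Call:
move_arm([
  [[-457, -437, 10], [0, 0, -28.7], 0.06],
  [[-457, -437, 10], [0, 0, -28.7], 0.06],
  [[-457, -437, 10], [0, 0, -28.7], 0.06],
  [[-457, -437, 10], [0, 0, -28.7], 0.06],
  [[-457, -437, 10], [0, 0, -28.7], 0.06],
  [[-457, -437, 10], [0, 0, -28.7], 0.06],
  [[-457, -437, 10], [0, 0, -28.7], 0.06],
  [[-457, -437, 10], [0, 0, -28.7], 0.06],
  [[-457, -437, 10], [0, 0, -28.7], 0.06],
  [[-457, -437, 10], [0, 0, -28.7], 0.06],
  [[-457, -437, 10], [0, 0, -28.7], 0.06],
  [[-457, -437, 10], [0, 0, -28.7], 0.06],
  [[-457, -437, 10], [0, 0, -28.7], 0.06],
  [[-457, -437, 10], [0, 0, -28.7], 0.06],
  [[-457, -437, 10], [0, 0, -28.7], 0.06],
  [[-457, -437, 10], [0, 0, -28.7], 0.06],
  [[-457, -437, 10], [0, 0, -28.7], 0.06],
])

```text
time: 2.22
tool_pos: [0.4705, -0.0155, 0.1617]
ee_rot: [3.142, 0.0, -2.916]
wrist_force: [-0.6, 0.1, -0.6]
width: 0.05
```

Run:
```python
from h import *
go(W((-99,-40,96)))
t=snap("top","t1"); s=snap("scene","s1")
a=cv2.resize(t[230:330,260:360],None,fx=4,fy=4,interpolation=cv2.INTER_CUBIC)
b=cv2.resize(s[170:290,280:400],(400,400),interpolation=cv2.INTER_CUBIC)
cv2.imwrite("pics/c2.png",np.hstack([a,b]))
```

```text
t 2.23 tcp [ 0.4705 -0.0155  0.1617] local [-96.7 -38.7 161.7] rpy [ 180.     0.  -167.1] F [-0.6  0.1 -0.6] w 0.05
shift [ 2.3 -1.3 65.7] turn [0.   0.01 0.05]
```

View pics/c2.png

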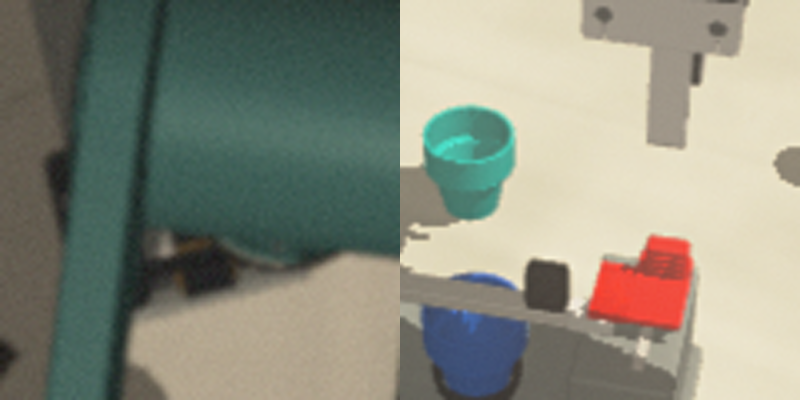

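The top view is blocked by the arm. In the scene crop the fingers (667,145) hang over the red grip (667,260).

Call:
move_arm([
  [[2, -1, 40], [0, 0, 0], 0.06],
  [[2, -1, 66], [0, 0, 0], 0.06],
  [[2, -1, 66], [0, 0, 0], 0.06],
  [[2, -1, 66], [0, 0, 0], -1],
  [[2, -1, 66], [0, 0, 0], -1],
  [[2, -1, 66], [0, 0, 0], -1],
  [[2, -1, 66], [0, 0, 0], -1],
  [[2, -1, 66], [0, 0, 0], -1],
  [[2, -1, 66], [0, 0, 0], -1],
])

```text
time: 3.45
tool_pos: [0.4688, -0.0171, 0.0956]
ee_rot: [3.142, 0.0, -2.916]
wrist_force: [-0.4, 0.4, 0.1]
width: 0.0005
```

Run:
```python
from h import *
st(); s=snap("scene","s2")
cv2.imwrite("pics/c3.png",cv2.resize(s[200:320,280:400],(600,600),interpolation=cv2.INTER_CUBIC))
print(proj("scene",W((-98,-40,96))),proj("scene",status.get_obs()["tool_pos"]))
```

```text
t 3.45 tcp [ 0.4688 -0.0171  0.0956] local [-98.7 -39.9  95.6] rpy [ 180.     0.  -167.1] F [-0.4  0.4  0.1] w 0.0005
[[359.78510044 245.44678095]] [[360.14024189 245.7024818 ]]
```

View pics/c3.png

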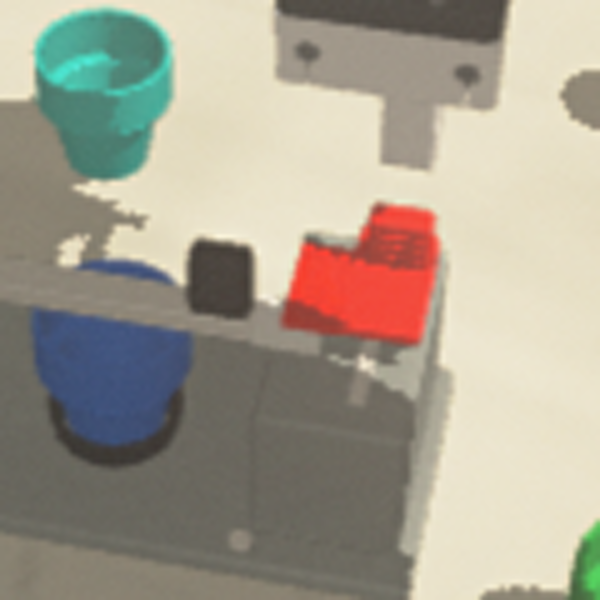

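Run:
```python
from h import *
for y in(25,37):print("s1 pred",proj("scene",W((-96.7,-38.7+y,161.7))))
for y in(0,12):print("s2 pred",proj("scene",W((-98.7,-39.9+y,95.6))))
p=(361.6,233.6)
for z in(.0956,.11,.12,.13):print(z,Lc(onz("scene",p,z)))
p=(360.1,213.5)
for z in(.1617,.17,.18,.2):print(z,Lc(onz("scene",p,z)))
for z in (.1,.113):print("grip top centre",Lc(onz("scene",((405/5)+280,211/5+200),z)), "gripface",Lc(onz("scene",(400/5+280,240/5+200),.1)))
```

```text
s1 pred [[358.54746373 227.93615229]]
s1 pred [[357.3413854  232.54334894]]
s2 pred [[360.13952303 245.69810178]]
s2 pred [[359.04166363 250.13100093]]
0.0956 [-95.9 -73.3  95.6]
0.11 [-97.7 -57.5 110. ]
0.12 [-98.9 -46.5 120. ]
0.13 [-100.2  -35.5  130. ]
0.1617 [-92.9 -52.2 161.7]
0.17 [-94.1 -42.2 170. ]
0.18 [-95.6 -30.3 180. ]
0.2 [-98.5  -6.3 200. ]
grip top centre [-99.2 -44.9 100. ] gripface [-100.   -29.3  100. ]
grip top centre [-100.8  -31.1  113. ] gripface [-100.   -29.3  100. ]
```

Call:
move_arm([
  [[0, 0, 0], [0, 0, 0], 0.06],
  [[0, 0, 0], [0, 0, 0], 0.06],
  [[0, 0, 0], [0, 0, 0], 0.06],
  [[0, 0, 8], [0, 0, 0], 0.06],
  [[0, 0, 15], [0, 0, 0], 0.06],
  [[0, 0, 20], [0, 0, 0], 0.06],
  [[0, 0, 20], [0, 0, 0], 0.06],
])

```text
time: 4.38
tool_pos: [0.4683, -0.0171, 0.0748]
ee_rot: [3.141, -0.001, -2.917]
wrist_force: [0.5, 0.2, -0.6]
width: 0.0495
```

Run:
```python
from h import *
st(); s=snap("scene","s3")
cv2.imwrite("pics/c4.png",cv2.resize(s[190:310,280:400],(600,600),interpolation=cv2.INTER_CUBIC))
```

```text
t 4.38 tcp [ 0.4683 -0.0171  0.0748] local [-99.2 -39.8  74.8] rpy [ 1.800e+02 -1.000e-01 -1.671e+02] F [ 0.5  0.2 -0.6] w 0.0495
```

View pics/c4.png

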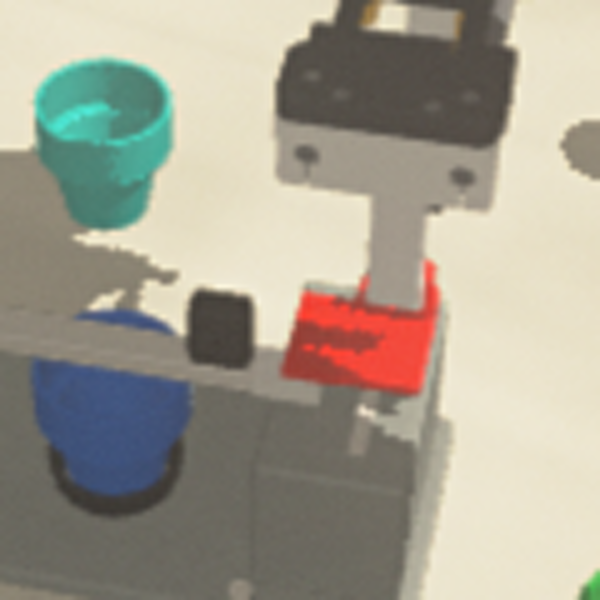

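Run:
```python
from h import *
for z in(.1,.105,.11,.115,.12,.125):print(z,Lc(onz("scene",(359.4,251.4),z)))
```

```text
0.1 [-100.4  -20.3  100. ]
0.105 [-101.   -15.2  105. ]
0.11 [-101.6  -10.2  110. ]
0.115 [-102.2   -5.1  115. ]
0.12 [-102.8   -0.   120. ]
0.125 [-103.4    5.1  125. ]
```

Call:
move_arm([
  [[-2, 0, 8], [0, 0, 0], 0.06],
  [[-2, 0, 14], [0, 0, 0], 0.06],
  [[-2, 0, 19], [0, 0, 0], 0.06],
  [[-2, 0, 19], [0, 0, 0], -1],
  [[-2, 0, 19], [0, 0, 0], -1],
  [[-2, 0, 19], [0, 0, 0], -1],
  [[-2, 0, 19], [0, 0, 0], -1],
  [[-2, 0, 19], [0, 0, 0], -1],
])

```text
time: 5.42
tool_pos: [0.4708, -0.0165, 0.0567]
ee_rot: [3.141, 0.0, -2.916]
wrist_force: [-0.6, 0.9, -0.5]
width: 0.0116
```

Call:
move_arm([
  [[0, -8, 0], [0, 0, 0], -1],
  [[0, -16, 0], [0, 0, 0], -1],
  [[0, -22, 0], [0, 0, 0], -1],
  [[0, -25, 0], [0, 0, 0], -1],
  [[0, -27, 0], [0, 0, 0], -1],
  [[0, -27, 0], [0, 0, 0], -1],
])

```text
time: 6.18
tool_pos: [0.4741, -0.031, 0.0564]
ee_rot: [3.117, -0.0, -2.913]
wrist_force: [-6.6, 29.3, 7.5]
width: 0.0119
```

Run:
```python
from h import *
st()
```

```text
t 6.17 tcp [ 0.4741 -0.031   0.0564] local [-96.6 -54.7  56.4] rpy [ 178.6   -0.  -166.9] F [-6.6 29.3  7.5] w 0.0119
```

Run:
```python
from h import *
s=snap("scene","s4")
for n in("scene0","s3","s4"):
    im=cv2.imread(f"pics/{n}.png")
    for c in blobs(im[225:285,320:385],(0,150,80),(6,255,255),30):
        c=c+[320,225]; lo=c[c[:,0,1].argmax(),0]; le=c[c[:,0,0].argmin(),0]; ri=c[c[:,0,0].argmax(),0]
        print(n,cv2.boundingRect(c),"low",lo,Lc(onz("scene",lo,.0885)),"left",Lc(onz("scene",le,.0885)))
```

```text
scene0 (337, 241, 31, 28) low [361 268] [-108.9    8.9   88.5] left [-63.3  -1.   88.5]
s3 (337, 243, 30, 26) low [361 268] [-108.9    8.9   88.5] left [-64.3   3.9  88.5]
s4 (340, 234, 29, 25) low [360 258] [-103.   -15.3   88.5] left [-63.5 -27.6  88.5]
```

Call:
move_arm([
  [[0, 11, 0], [0, 0, 0], -1],
  [[0, 11, 0], [0, 0, 0], -1],
  [[0, 11, 0], [0, 0, 0], -0.5],
  [[0, 11, 0], [0, 0, 0], -0.5],
  [[0, 11, -30], [0, 0, 0], -0.5],
  [[0, 11, -70], [0, 0, 0], -0.5],
  [[0, 11, -70], [0, 0, 0], -0.5],
])

```text
time: 7.1
tool_pos: [0.477, -0.0339, 0.1302]
ee_rot: [-3.137, 0.007, -2.918]
wrist_force: [-0.2, -0.1, 0.4]
width: 0.0232
```

Run:
```python
from h import *
o=st(); print(o["wrist_torque"])
s=snap("scene","s5")
for n in("s5",):
    im=cv2.imread(f"pics/{n}.png")
    for c in blobs(im[225:285,320:385],(0,150,80),(6,255,255),30):
        c=c+[320,225]; lo=c[c[:,0,1].argmax(),0]; print(n,cv2.boundingRect(c),"low",lo,Lc(onz("scene",lo,.0885)))
t=snap("top","t5")
a=cv2.resize(t[210:330,250:370],(400,400),interpolation=cv2.INTER_CUBIC)
b=cv2.resize(s[170:290,280:400],(400,400),interpolation=cv2.INTER_CUBIC)
cv2.imwrite("pics/c5.png",np.hstack([a,b]))
```

```text
t 7.1 tcp [ 0.477  -0.0339  0.1302] local [-94.5 -58.1 130.2] rpy [-179.8    0.4 -167.2] F [-0.2 -0.1  0.4] w 0.0232
[ 0.03237557 -0.0213674  -0.04006399]
s5 (340, 232, 29, 27) low [360 258] [-103.   -15.3   88.5]
```

View pics/c5.png

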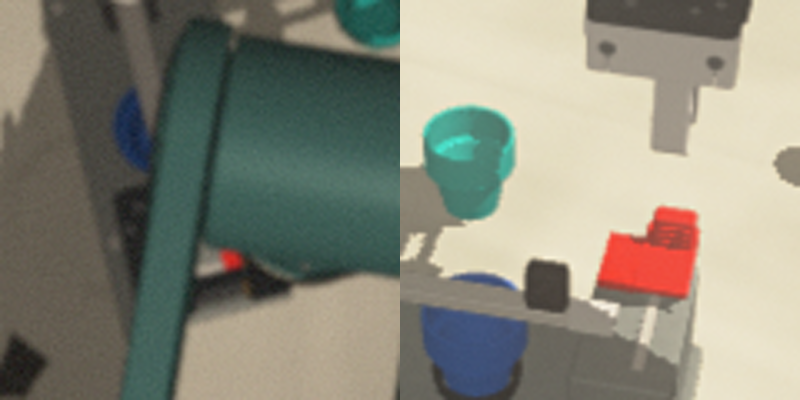

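Run:
```python
from h import *
print("face now",Lc(onz("scene",(361,240.5),.1)),"topc now",Lc(onz("scene",(362.8,233.6),.113)))
for z in(.165,.170,.175,.18):print(z,Lc(onz("scene",(361,215.6),z)))
# top-view check of s0 tab flat: left (+y) edge, z .0915
for uv in((212,370),(232,460)):print("tab +y edge",Lc(onz("top",np.array(uv)/4+[250,185],.0915)))
for uv in((320,380),(335,435),(300,390),(312,445)):print("grip top edge",Lc(onz("top",np.array(uv)/4+[250,185],.113)))
print("keeper grip face scene",Lc(onz("scene",(280+547*.3-120,170+286*.3),.099)),Lc(onz("scene",(280+(547-400)*.3,170+286*.3),.099)))
s=cv2.imread("pics/s5.png"); print(s[205:222,350:372].mean(2).astype(int))
```

```text
face now [-98.5 -49.4 100. ] topc now [-100.2  -54.6  113. ]
0.165 [-95.8 -42.9 165. ]
0.17 [-96.5 -37.  170. ]
0.175 [-97.3 -31.1 175. ]
0.18 [-98.  -25.1 180. ]
tab +y edge [-66.    5.   91.5]
tab +y edge [-113.1    6.4   91.5]
grip top edge [-86.5 -46.5 113. ]
grip top edge [-115.1  -46.8  113. ]
grip top edge [-88.9 -35.5 113. ]
grip top edge [-117.   -34.4  113. ]
keeper grip face scene [-40.5   3.9  99. ] [-40.5   3.9  99. ]
[[215 215 215 216 210 181 151 148 149 148 149 149 149 149 150 150 152 150
  155 209 218 217]
 [215 215 215 215 211 183 149 148 147 149 148 149 150 148 150 152 154 149
  166 212 217 217]
 [215 215 216 215 212 187 150 148 147 150 148 150 148 148 150 154 166 184
  207 217 218 218]
 [216 215 216 215 211 181 149 148 149 148 148 149 151 149 149 153 178 211
  218 218 218 218]
 [217 216 217 217 211 179 150 149 148 149 148 149 150 150 148 155 186 214
  218 217 217 217]
 [218 218 218 218 212 174 149 145 150 148 149 149 148 149 149 159 192 214
  217 217 217 217]
 [218 218 218 218 213 171 151 148 150 148 149 148 148 148 148 161 198 215
  217 217 218 218]
 [217 218 218 
[... 216 characters left out ...]
7 147 146 148 149 168 214 220
  219 219 219 218]
 [218 219 219 217 218 210 187 178 167 154 148 146 145 145 145 166 211 220
  219 219 219 218]
 [218 217 218 217 218 218 217 215 214 215 215 208 201 188 175 171 200 219
  219 220 218 219]
 [218 219 219 219 218 218 219 218 219 220 219 221 219 218 217 215 217 219
  219 218 218 219]
 [218 219 217 217 218 218 218 219 219 219 219 219 220 220 220 220 218 219
  220 219 218 219]
 [219 219 219 219 218 217 218 218 219 219 219 219 219 218 218 219 219 217
  219 218 218 218]
 [220 219 219 218 219 217 219 219 219 219 218 218 219 219 219 219 220 218
  218 217 218 218]
 [219 219 219 219 219 218 219 218 219 220 219 218 220 219 220 219 219 218
  218 218 218 218]]
```

Run:
```python
from h import *
a=cv2.resize(cv2.imread("pics/scene0.png")[240:272,334:372],None,fx=4,fy=4,interpolation=cv2.INTER_CUBIC)
b=cv2.resize(cv2.imread("pics/s5.png")[220:285,325:385],None,fx=4,fy=4,interpolation=cv2.INTER_CUBIC)
f=lambda i:np.clip(i[:,:,2].astype(int)-i[:,:,1],0,255).astype(np.uint8)
r=cv2.matchTemplate(f(b),f(a),cv2.TM_CCOEFF_NORMED); _,v,_,p=cv2.minMaxLoc(r)
print("shift px",p[0]/4+325-334,p[1]/4+220-240,v)
for d in(15,20,24,26):print(d,(proj("scene",W((-97,-20-d,95)))-proj("scene",W((-97,-20,95)))).round(2))
```

```text
shift px 2.25 -9.0 0.987481415271759
15 [[ 1.4 -5.6]]
20 [[ 1.86 -7.43]]
24 [[ 2.22 -8.89]]
26 [[ 2.4  -9.61]]
```

Run:
```python
from h import *
go(W((-40,-1,45)))
```

```text
t 7.2 tcp [ 0.4743 -0.0331  0.1262] local [-96.8 -56.7 126.2] rpy [-180.    -0.  -167.2] F [ 0.7 -0.  -0.2] w 0.0234
shift [-56.8  55.8  81.2] turn [-0.04 -0.   -0.03]
```

Call:
move_arm([
  [[-30, 30, 0], [0, 0, 0], -0.1],
  [[-57, 56, 10], [0, 0, 0], -0.1],
  [[-57, 56, 30], [0, 0, 0], -0.1],
  [[-57, 56, 50], [0, 0, 0], -0.1],
  [[-57, 56, 66], [0, 0, 0], -0.1],
  [[-57, 56, 74], [0, 0, 0], -0.1],
  [[-57, 56, 79], [0, 0, 0], -0.1],
  [[-57, 56, 79], [0, 0, 0], -0.1],
  [[-57, 56, 79], [0, 0, 0], -1],
  [[-57, 56, 79], [0, 0, 0], -1],
  [[-57, 56, 79], [0, 0, 0], -1],
  [[-57, 56, 79], [0, 0, 0], -1],
  [[-57, 56, 79], [0, 0, 0], -1],
])

```text
time: 8.82
tool_pos: [0.5174, 0.0364, 0.0479]
ee_rot: [3.139, 0.001, -2.916]
wrist_force: [-0.6, 5.4, 2.1]
width: 0.0146
```

Run:
```python
from h import *
st()
```

```text
t 8.82 tcp [0.5174 0.0364 0.0479] local [-39.4   1.4  47.9] rpy [ 179.9    0.  -167.1] F [-0.6  5.4  2.1] w 0.0146
```

Call:
move_arm([
  [[-1, 2, -6], [0, 0, 0], -1],
  [[-3, 2, -12], [0, 0, 0], -1],
  [[-6, 2, -22], [0, 0, 0], -1],
  [[-10, 2, -33], [0, 0, 0], -1],
  [[-15, 2, -44], [0, 0, 0], -1],
  [[-21, 2, -54], [0, 0, 0], -1],
  [[-28, 2, -63], [0, 0, 0], -1],
  [[-28, 2, -63], [0, 0, 0], -1],
])

```text
time: 9.82
tool_pos: [0.5387, 0.0414, 0.1123]
ee_rot: [-3.141, -0.013, -2.917]
wrist_force: [-17.2, -3.1, 10.1]
width: 0.0139
```

Run:
```python
from h import *
o=st(); print(o["wrist_torque"])
```

```text
t 9.82 tcp [0.5387 0.0414 0.1123] local [-17.5   1.5 112.3] rpy [-180.    -0.7 -167.1] F [-17.2  -3.1  10.1] w 0.0139
[-0.59934427  3.31916525  0.08324878]
```

Call:
move_arm([
  [[6, 0, -2], [0, 0, 0], -1],
  [[0, 0, -10], [0, 0, 0], -1],
  [[-8, 0, -20], [0, 0, 0], -1],
  [[-16, 0, -28], [0, 0, 0], -1],
  [[-25, 0, -35], [0, 0, 0], -1],
  [[-25, 0, -35], [0, 0, 0], -1],
])

```text
time: 10.58
tool_pos: [0.57, 0.0487, 0.1482]
ee_rot: [-3.14, 0.002, -2.917]
wrist_force: [-4.3, -2.2, 4.4]
width: 0.0137
```

Run:
```python
from h import *
o=st(); print(o["wrist_torque"])
```

```text
t 10.57 tcp [0.57   0.0487 0.1482] local [ 14.6   1.6 148.2] rpy [-1.799e+02  1.000e-01 -1.671e+02] F [-4.3 -2.2  4.4] w 0.0137
[-0.43199288  1.12715398  0.0451115 ]
```

Call:
move_arm([
  [[-10, 0, -7], [0, 0, 0], -1],
  [[-20, 0, -13], [0, 0, 0], -1],
  [[-30, 0, -18], [0, 0, 0], -1],
  [[-41, 0, -22], [0, 0, 0], -1],
  [[-52, 0, -25], [0, 0, 0], -1],
  [[-64, 0, -27], [0, 0, 0], -1],
  [[-64, 0, -27], [0, 0, 0], -1],
])

```text
time: 11.45
tool_pos: [0.633, 0.0633, 0.173]
ee_rot: [-3.141, 0.003, -2.916]
wrist_force: [-0.8, -2.5, 0.3]
width: 0.0135
```

Run:
```python
from h import *
o=st(); print(o["wrist_torque"])
```

```text
t 11.45 tcp [0.633  0.0633 0.173 ] local [ 79.3   1.9 173. ] rpy [-180.     0.2 -167.1] F [-0.8 -2.5  0.3] w 0.0135
[-0.50997657  0.2848638   0.00119921]
```

Call:
move_arm([
  [[-11, 0, -1], [0, 0, 0], -1],
  [[-22, 0, 1], [0, 0, 0], -1],
  [[-22, 0, 1], [0, 0, 0], -1],
  [[-22, 0, 1], [0, 0, 0], 0.1],
  [[-22, 0, 1], [0, 0, 0], 0.1],
  [[-22, 0, 1], [0, 0, 0], 0.1],
  [[-22, 0, -40], [0, 0, 0], 0.1],
  [[-22, 0, -90], [0, 0, 0], 0.1],
  [[10, 0, -90], [0, 0, 0], 0.1],
  [[60, 0, -90], [0, 0, 0], -1],
  [[60, 0, -90], [0, 0, 0], -1],
  [[60, 0, -90], [0, 0, 0], -1],
])

```text
time: 12.95
tool_pos: [0.573, 0.0499, 0.2629]
ee_rot: [3.142, 0.002, -2.916]
wrist_force: [0.1, -0.4, -0.7]
width: 0.0251
```

Run:
```python
from h import *
st(); s=snap("scene","s6"); t=snap("top","t6")
a=cv2.resize(t[150:330,230:410],(400,400),interpolation=cv2.INTER_CUBIC)
b=cv2.resize(s[120:320,200:400],(400,400),interpolation=cv2.INTER_CUBIC)
cv2.imwrite("pics/c6.png",np.hstack([a,b]))
```

```text
t 12.95 tcp [0.573  0.0499 0.2629] local [ 17.8   2.2 262.9] rpy [ 1.800e+02  1.000e-01 -1.671e+02] F [ 0.1 -0.4 -0.7] w 0.0251
```

View pics/c6.png

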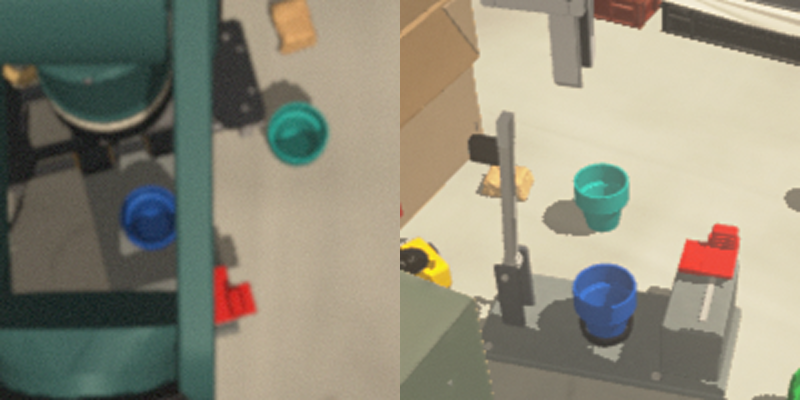

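Call:
move_arm([
  [[-5, -2, 0], [0, 0, 0], -1],
  [[-10, -2, 60], [0, 0, 0], -1],
  [[-20, -2, 120], [0, 0, 0], -1],
  [[-40, -2, 125], [0, 0, 0], -1],
  [[-48, -2, 125], [0, 0, 0], -1],
  [[-56, -2, 125], [0, 0, 0], -1],
  [[-64, -2, 125], [0, 0, 0], -1],
  [[-72, -2, 125], [0, 0, 0], -1],
  [[-80, -2, 125], [0, 0, 0], -1],
  [[-86, -2, 125], [0, 0, 0], -1],
  [[-92, -2, 125], [0, 0, 0], -1],
  [[-95, -2, 125], [0, 0, 0], -1],
  [[-95, -2, 125], [0, 0, 0], -1],
])

```text
time: 14.68
tool_pos: [0.6637, 0.0686, 0.1369]
ee_rot: [3.141, -0.005, -2.917]
wrist_force: [-6.2, -1.1, 0.2]
width: 0.0005
```

Run:
```python
from h import *
st()
```

```text
t 14.68 tcp [0.6637 0.0686 0.1369] local [110.4   0.2 136.9] rpy [ 180.    -0.3 -167.1] F [-6.2 -1.1  0.2] w 0.0005
```

Call:
move_arm([
  [[-4, 0, 0], [0, 0, 0], -1],
  [[-8, 0, 0], [0, 0, 0], -1],
  [[-8, 0, 0], [0, 0, 0], -1],
])

```text
time: 15.05
tool_pos: [0.664, 0.0687, 0.1367]
ee_rot: [3.141, -0.022, -2.918]
wrist_force: [-22.3, -5.3, 6.9]
width: 0.0003
```

Run:
```python
from h import *
st()
```

```text
t 15.05 tcp [0.664  0.0687 0.1367] local [110.7   0.2 136.7] rpy [ 179.9   -1.3 -167.2] F [-22.3  -5.3   6.9] w 0.0003
```

Call:
move_arm([
  [[30, 0, 0], [0, 0, 0], -1],
  [[70, 0, -20], [0, 0, 0], -1],
  [[120, 0, -60], [0, 0, 0], -1],
  [[170, 0, -80], [0, 0, 0], 0],
  [[220, 0, -80], [0, 0, 0], 1],
  [[220, 0, -80], [0, 0, 0], 1],
  [[220, 0, -80], [0, 0, 0], 1],
])

```text
time: 15.92
tool_pos: [0.4599, 0.0218, 0.218]
ee_rot: [-3.141, 0.002, -2.916]
wrist_force: [0.1, -0.2, 0.4]
width: 0.0371
```

Run:
```python
from h import *
go((.469,.2573,.110),np.pi)
```

```text
t 15.93 tcp [0.4599 0.0218 0.218 ] local [-98.7   0.  218. ] rpy [-1.800e+02  1.000e-01 -1.671e+02] F [ 0.1 -0.2  0.4] w 0.0371
shift [-61.2 227.5 108.1] turn [1.00e-02 1.40e-01 1.29e+01]
```

Call:
move_arm([
  [[-15, 60, 0], [0, 0, 6], 1],
  [[-30, 115, 0], [0, 0, 12.9], 1],
  [[-45, 170, 20], [0, 0, 12.9], 1],
  [[-61, 228, 50], [0, 0, 12.9], 1],
  [[-61, 228, 100], [0, 0, 12.9], 1],
  [[-61, 228, 108], [0, 0, 12.9], 1],
  [[-61, 228, 108], [0, 0, 12.9], 1],
  [[-61, 228, 108], [0, 0, 12.9], 1],
])

```text
time: 16.92
tool_pos: [0.4695, 0.2576, 0.1123]
ee_rot: [3.14, 0.004, 3.14]
wrist_force: [-0.1, -0.6, 0.3]
width: 0.0938
```

Run:
```python
from h import *
st(); s=snap("scene","s7"); t=snap("top","t7")
a=cv2.resize(t[200:360,120:280],(400,400),interpolation=cv2.INTER_CUBIC)
b=cv2.resize(s[250:410,210:370],(400,400),interpolation=cv2.INTER_CUBIC)
cv2.imwrite("pics/c7.png",np.hstack([a,b]))
p=status.get_obs()["tool_pos"]
for dz in(0,.042):
  for y in(.047,.0595): print(dz,y,proj("scene",p+[0,y,dz]).round(1),proj("top",p+[0,y,dz]).round(1),proj("top",p+[0,-y,dz]).round(1))
```

```text
t 16.93 tcp [0.4695 0.2576 0.1123] local [-36.8 227.8 112.3] rpy [179.9   0.2 179.9] F [-0.1 -0.6  0.3] w 0.0938
0 0.047 [[270.6 383.2]] [[168.  290.9]] [[214.9 289.6]]
0 0.0595 [[265.9 390.7]] [[161.8 291.1]] [[221.1 289.4]]
0.042 0.047 [[268.  366.8]] [[161.3 289.4]] [[210.2 288.1]]
0.042 0.0595 [[263.  374.4]] [[154.8 289.6]] [[216.8 287.9]]
```

View pics/c7.png

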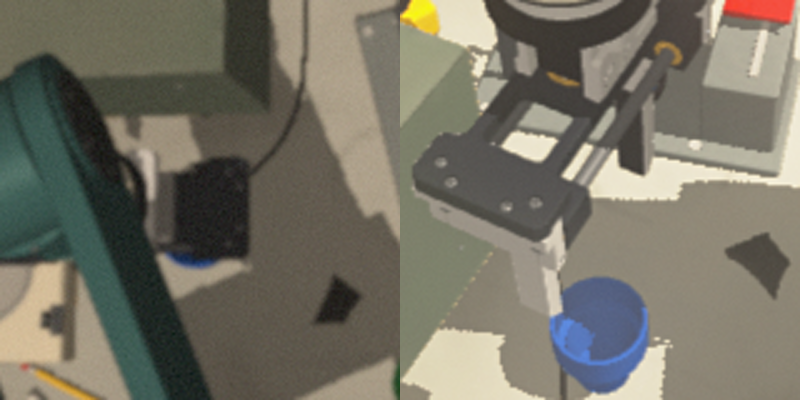

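The fingertip shows at scene px (264,375), which matches the reported pose plus 42 mm in z. The real tip is therefore 42 mm higher than reported, and I'm correcting for it.

Call:
move_arm([
  [[1, 0, 50], [0, 0, 0], 1],
  [[1, 0, 85], [0, 0, 0], 1],
  [[1, 0, 102], [0, 0, 0], 1],
  [[1, 0, 113], [0, 0, 0], 1],
  [[1, 0, 113], [0, 0, 0], 1],
  [[1, 0, 113], [0, 0, 0], 1],
  [[1, 0, 113], [0, 0, 0], -1],
  [[1, 0, 113], [0, 0, 0], -1],
  [[1, 0, 113], [0, 0, 0], -1],
  [[1, 0, 113], [0, 0, 0], -1],
  [[1, 0, 113], [0, 0, 0], -1],
])

```text
time: 18.4
tool_pos: [0.4666, 0.2578, -0.0032]
ee_rot: [3.141, 0.0, 3.142]
wrist_force: [0.8, 0.0, 0.6]
width: 0.0583
```

Call:
move_arm([
  [[0, 0, -15], [0, 0, 0], -1],
  [[0, 0, -50], [0, 0, 0], -1],
  [[0, 0, -100], [0, 0, 0], -1],
  [[0, 0, -150], [0, 0, 0], -1],
  [[0, -50, -150], [0, 0, 0], -1],
  [[0, -100, -150], [0, 0, -6], -1],
  [[0, -150, -150], [0, 0, -12.9], -1],
  [[-20, -200, -150], [0, 0, -12.9], -1],
  [[-60, -214, -150], [0, 0, -12.9], -1],
  [[-90, -214, -150], [0, 0, -12.9], -1],
  [[-90, -214, -150], [0, 0, -12.9], -1],
  [[-90, -214, -150], [0, 0, -12.9], -1],
])

```text
time: 19.9
tool_pos: [0.5557, 0.0437, 0.1469]
ee_rot: [3.141, -0.001, -2.916]
wrist_force: [-0.1, 0.4, -0.5]
width: 0.0586
```

Run:
```python
from h import *
go(W((0,0,80))); s=snap("scene","s8"); t=snap("top","t8")
a=cv2.resize(t[180:310,240:370],(400,400),interpolation=cv2.INTER_CUBIC)
b=cv2.resize(s[180:310,235:365],(400,400),interpolation=cv2.INTER_CUBIC)
cv2.imwrite("pics/c8.png",np.hstack([a,b]))
```

```text
t 19.9 tcp [0.5557 0.0437 0.1469] local [-5.000e-01 -1.000e-01  1.469e+02] rpy [ 180.    -0.  -167.1] F [-0.1  0.4 -0.5] w 0.0586
shift [-0.5  0.  66.9] turn [ 0.01 -0.04  0.04]
```

View pics/c8.png

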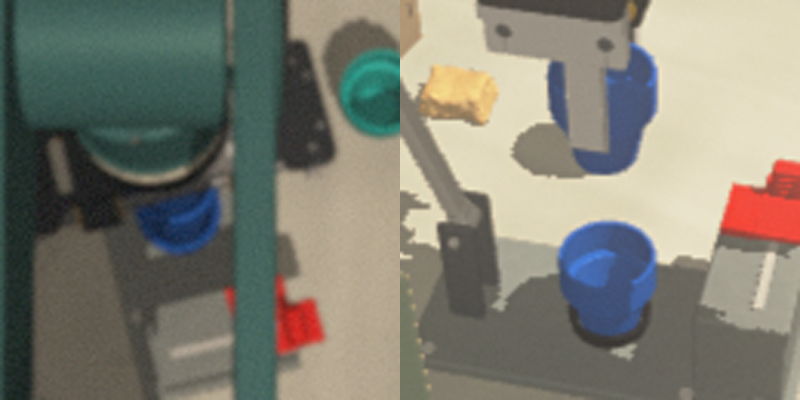

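```bash
cat > m.py <<'E'
from h import *
def circ(c,r,z): a=np.linspace(0,2*np.pi,180); return np.c_[c[0]+r*np.cos(a),c[1]+r*np.sin(a),0*a+z]
def ext(c,z0):
    P=np.vstack([proj("scene",circ(c,.030,z0+.06)),proj("scene",circ(c,.030,z0+.036)),proj("scene",circ(c,.018,z0))])
    return np.array([P[:,0].min(),P[:,0].max(),P[:,1].min(),P[:,1].max()])
def meas(im,r0,r1,c0=270,c1=330):
    cs=[c for c in blobs(im[r0:r1,c0:c1],(104,100,35),(126,255,255),20)]
    P=np.vstack(cs)[:,0]+[c0,r0]; return np.array([P[:,0].min()-.0,P[:,0].max()+1,P[:,1].min(),P[:,1].max()+1])-.5
E
python3 - <<'E'
from m import *
s=cv2.imread("pics/s8.png"); c=O[:2]; h=W((0,0,0))[:2]
p=np.array([.5557,.0437])
print("held",meas(s,180,242),ext(p,.150)); print("kept",meas(s,246,300),ext(c,.010))
s0=cv2.imread("pics/scene0.png")
for d in([.001,0],[0,.001]): print(d,(ext(p+d,.150)-ext(p,.150)).round(2),(ext(c+d,.01)-ext(c,.01)).round(2))
E
```

```text
held [301.5 317.5 193.5 218.5] [282.80637946 319.2541489  191.81244662 236.95309243]
kept [286.5 317.5 251.5 288.5] [287.29501609 319.56444059 250.63232241 290.30505005]
[0.001, 0] [-0.53 -0.53 -0.15 -0.17] [-0.47 -0.47 -0.16 -0.17]
[0, 0.001] [-0.3  -0.26  0.32  0.36] [-0.26 -0.23  0.33  0.36]
```

Run:
```python
from m import *
s=cv2.imread("pics/s8.png").astype(int); m=(s[:,:,0]-s[:,:,2])
U=cv2.resize(m.astype(np.float32),None,fx=1,fy=1)
def edge(v,th): # subpixel first crossing
    i=np.argmax(v>th); return i-1+(th-v[i-1])/(v[i]-v[i-1])
def lr(r,a=270,b=330,f=.5):
    v=m[r,a:b]; pk=50; th=22
    return a+edge(v,th), b-1-edge(v[::-1],th)
def tb(c,a,b):
    v=m[a:b,c]; return a+edge(v,22), b-1-edge(v[::-1],22)
for r in range(200,216,3): print("held row",r,np.round(lr(r),2))
for r in range(258,270,3): print("kept row",r,np.round(lr(r),2))
for c in (294,298,302,306,310): print(c,"held rows",np.round(tb(c,184,243),2),"kept rows",np.round(tb(c,244,300),2))
p=np.array([.5557,.0437])
for nm,c,z0 in(("held",p,.150),("kept",O[:2],.01)):
    a=proj("scene",circ(c,.030,z0+.06)); b=proj("scene",circ(c,.03,z0+.036)); f=proj("scene",circ(c,.018,z0))
    lo=lambda Q,x:Q[np.argsort(abs(Q[:,0]-x))[:4],1].round(1)
    print(nm,"rim cols",a[:,0].min(),a[:,0].max(),"collar-bottom cols",b[:,0].min(),b[:,0].max())
    for x in(298,302,306,310): print(x,"rim",lo(a,x),"foot",lo(f,x))
```

```text
held row 200 [283.85 317.32]
held row 203 [282.94 318.31]
held row 206 [282.95 318.03]
held row 209 [283.28 317.96]
held row 212 [283.68 318.  ]
held row 215 [283.71 317.91]
kept row 258 [287.5  316.54]
kept row 261 [285.74 317.72]
kept row 264 [285.77 317.87]
kept row 267 [286.44 318.11]
294 held rows [228.69 234.13] kept rows [252.79 285.32]
298 held rows [229.05 235.88] kept rows [251.52 287.79]
302 held rows [202.08 236.05] kept rows [251.31 288.67]
306 held rows [202.63 234.95] kept rows [251.55 288.24]
310 held rows [193.18 232.67] kept rows [252.59 286.73]
held rim cols 282.8063794620955 319.15108067801737 collar-bottom cols 283.6971970310045 319.2541489038212
298 rim [214.5 192.1 192.  214.5] foot [223.8 236.5 236.4 223.9]
302 rim [214.5 191.8 191.8 214.4] foot [237.  223.2 223.2 236.9]
306 rim [192.1 214.  213.9 192.2] foot [223.6 236.4 236.3 223.5]
310 rim [212.8 193.1 193.3 213. ] foot [225.4 234.3 234.5 225.2]
kept rim cols 287.2950160936918 319.47917032005694 collar-bottom cols 287.9988226105883 319.5644405910999
298 rim [273.2 251.4 251.3 273.1] foot [288.5 278.5 278.4 288.7]
302 rim [273.7 250.7 250.7 273.8] foot [290.1 276.7 276.8 290.2]
306 rim [273.5 250.7 250.7 273.6] foot [276.5 290.1 290.2 276.6]
310 rim [272.6 251.5 251.6 272.4] foot [288.7 277.8 277.9 288.6]
```

Run:
```python
from h import *
go((.5574,.0463,.0308))
```

```text
t 20.0 tcp [0.5556 0.0439 0.1471] local [ -0.5   0.2 147.1] rpy [-180.     0.  -167.1] F [-0.6  0.5  0. ] w 0.0581
shift [ -2.3   2.  116.3] turn [-0.    0.01  0.06]
```

Call:
move_arm([
  [[-2, 2, 20], [0, 0, 0], -1],
  [[-2, 2, 50], [0, 0, 0], -1],
  [[-2, 2, 70], [0, 0, 0], -1],
  [[-2, 2, 82], [0, 0, 0], -1],
  [[-2, 2, 92], [0, 0, 0], -1],
  [[-2, 2, 100], [0, 0, 0], -1],
  [[-2, 2, 100], [0, 0, 0], -1],
])

```text
time: 20.88
tool_pos: [0.5577, 0.0459, 0.0462]
ee_rot: [3.141, -0.001, -2.916]
wrist_force: [0.7, 0.5, -0.1]
width: 0.0584
```

Run:
```python
from h import *
o=st(); print(o["wrist_torque"])
```

```text
t 20.88 tcp [0.5577 0.0459 0.0462] local [ 2.   1.7 46.2] rpy [ 180.    -0.  -167.1] F [ 0.7  0.5 -0.1] w 0.0584
[ 0.00869459 -0.03407263  0.00945262]
```

No contact so far, with 15 mm to go.

Call:
move_arm([
  [[0, 0, 5], [0, 0, 0], -1],
  [[0, 0, 9], [0, 0, 0], -1],
  [[0, 0, 12], [0, 0, 0], -1],
  [[0, 0, 14], [0, 0, 0], -1],
  [[0, 0, 15], [0, 0, 0], -1],
  [[0, 0, 16], [0, 0, 0], -1],
  [[0, 0, 16], [0, 0, 0], -1],
])

```text
time: 21.75
tool_pos: [0.5594, 0.0462, 0.033]
ee_rot: [-3.141, 0.004, -2.916]
wrist_force: [-1.3, 0.9, 7.2]
width: 0.0587
```

Run:
```python
from h import *
o=st(); print(o["wrist_torque"])
```

```text
t 21.75 tcp [0.5594 0.0462 0.033 ] local [ 3.7  1.6 33. ] rpy [-180.     0.2 -167.1] F [-1.3  0.9  7.2] w 0.0587
[0.19210467 0.31326346 0.04319535]
```

Call:
move_arm([
  [[-1, 0, 1], [0, 0, 0], -1],
  [[-2, 0, 2], [0, 0, 0], -1],
  [[-2, 1, 3], [0, 0, 0], -1],
  [[-2, 1, 3], [0, 0, 0], -1],
])

```text
time: 22.25
tool_pos: [0.5607, 0.0466, 0.0319]
ee_rot: [-3.139, 0.003, -2.916]
wrist_force: [-5.7, -1.4, 14.8]
width: 0.0584
```

Run:
```python
from h import *
o=st(); print(o["wrist_torque"])
```

```text
t 22.25 tcp [0.5607 0.0466 0.0319] local [ 5.1  1.7 31.9] rpy [-179.9    0.2 -167.1] F [-5.7 -1.4 14.8] w 0.0584
[-0.31376753  1.20375361  0.01370003]
```

Call:
move_arm([
  [[2, -1, 0], [0, 0, 0], -1],
  [[2, -1, -3], [0, 0, 0], -1],
  [[2, -1, -3], [0, 0, 0], -0.5],
  [[2, -1, -3], [0, 0, 0], 0.5],
  [[2, -1, -3], [0, 0, 0], 0.5],
  [[2, -1, -3], [0, 0, 0], 0.8],
  [[2, -1, -3], [0, 0, 0], 0.8],
])

```text
time: 23.12
tool_pos: [0.5577, 0.0459, 0.0302]
ee_rot: [3.141, -0.001, -2.917]
wrist_force: [0.4, -0.5, -0.1]
width: 0.0839
```

Run:
```python
from h import *
o=st(); print(o["wrist_torque"])
```

```text
t 23.12 tcp [0.5577 0.0459 0.0302] local [ 2.1  1.7 30.2] rpy [ 180.    -0.  -167.1] F [ 0.4 -0.5 -0.1] w 0.0839
[ 0.10666426 -0.00458774 -0.03200434]
```

Released. Now I raise straight up, back away, and check.

Call:
move_arm([
  [[0, 0, -10], [0, 0, 0], 0.8],
  [[0, 0, -40], [0, 0, 0], 0.8],
  [[0, 0, -90], [0, 0, 0], 0.8],
  [[0, 0, -140], [0, 0, 0], 0.8],
  [[50, 0, -160], [0, 0, 0], 0.8],
  [[110, 0, -160], [0, 0, 0], 0.8],
  [[160, -60, -160], [0, 0, 0], 0.8],
  [[160, -120, -160], [0, 0, 0], 0.8],
  [[160, -180, -160], [0, 0, 0], 0.8],
  [[160, -180, -160], [0, 0, 0], 0.8],
  [[160, -180, -160], [0, 0, 0], 0.8],
])

```text
time: 24.5
tool_pos: [0.4421, -0.1652, 0.1909]
ee_rot: [3.141, 0.0, -2.917]
wrist_force: [-0.0, -0.1, 0.7]
width: 0.0848
```

Run:
```python
from h import *
st(); s=snap("scene","s9"); t=snap("top","t9")
a=cv2.resize(t[170:310,230:370],(400,400),interpolation=cv2.INTER_CUBIC)
b=cv2.resize(s[170:310,235:375],(400,400),interpolation=cv2.INTER_CUBIC)
cv2.imwrite("pics/c9.png",np.hstack([a,b]))
import m
for z in(.034,.036,.04): print(z,m.ext(O[:2],z))
```

```text
t 24.5 tcp [ 0.4421 -0.1652  0.1909] local [-157.7 -178.4  190.9] rpy [ 180.     0.  -167.2] F [-0.  -0.1  0.7] w 0.0848
0.034 [286.56307187 319.47917032 241.49382446 282.00799471]
0.036 [286.50075344 319.4719132  240.71618495 281.30207767]
0.04 [286.37549057 319.45732744 239.15329426 279.88339088]
```

View pics/c9.png

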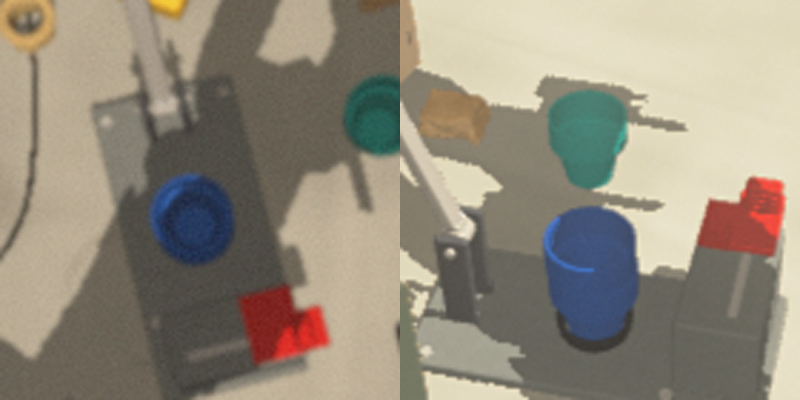

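Run:
```python
from h import *
s=cv2.imread("pics/s9.png").astype(int); m=s[:,:,0]-s[:,:,2]
for c in(298,302,306):
    v=m[232:262,c]; i=np.argmax(v>22); print("rim top row",c,232+i-1+(22-v[i-1])/(v[i]-v[i-1]))
def tmpl(A,B,box,pad,f):
    x0,y0,x1,y1=box; k=4
    a=cv2.resize(f(A)[y0:y1,x0:x1],None,fx=k,fy=k,interpolation=cv2.INTER_CUBIC); b=cv2.resize(f(B)[y0-pad:y1+pad,x0-pad:x1+pad],None,fx=k,fy=k,interpolation=cv2.INTER_CUBIC)
    _,v,_,p=cv2.minMaxLoc(cv2.matchTemplate(b,a,cv2.TM_CCOEFF_NORMED)); return p[0]/k-pad,p[1]/k-pad,round(v,3)
red=lambda i:np.clip(i[:,:,2].astype(int)-i[:,:,1],0,255).astype(np.uint8)
sat=lambda i:cv2.cvtColor(i,cv2.COLOR_BGR2HSV)[:,:,1]
t0,t9,s0,s9=[cv2.imread(f"pics/{n}.png") for n in("top0","t9","scene0","s9")]
mk=lambda i:((red(i)>60)*255).astype(np.uint8)
d=tmpl(t0,t9,(300,270,338,303),16,mk); print("tab top",d)
for k in(20,24,26):print(k,(proj("top",W((-97,-20-k,95)))-proj("top",W((-97,-20,95)))).round(2),(proj("scene",W((-97,-20-k,95)))-proj("scene",W((-97,-20,95)))).round(2))
print("tab scene",tmpl(s0,s9,(334,238,372,272),14,mk))
g=lambda i:i[:,:,1]
for n,b in(("teal",(345,192,382,228)),("green",(274,335,310,370)),("jar",(420,300,450,330)),("neck",(350,146,375,174)),("sherd",(243,308,268,333)),("yellowtape",(264,138,304,178)),("brick",(330,352,352,382))):print(n,tmpl(t0,t9,b,6,sat))
```

```text
rim top row 298 232.9
rim top row 302 232.94736842105263
rim top row 306 233.2941176470588
tab top (11.75, -3.0, 0.951)
20 [[ 9.49 -2.44]] [[ 1.86 -7.43]]
24 [[11.38 -2.93]] [[ 2.22 -8.89]]
26 [[12.33 -3.18]] [[ 2.4  -9.61]]
tab scene (2.25, -9.0, 0.954)
teal (0.0, 0.0, 0.955)
green (0.0, 0.0, 0.978)
jar (0.0, 1.5, 0.756)
neck (0.0, 0.0, 0.989)
sherd (-0.25, 2.25, 0.123)
yellowtape (0.0, 0.0, 0.771)
brick (0.0, 0.0, 0.998)
```

Both views put the tab about 24.5 mm along, slightly short of its 26 mm stop. I'll nudge it gently against the stop.

Run:
```python
from h import *
go(W((-98,-26,57)))
s=cv2.imread("pics/s9.png").astype(int); print((s[236:250,302,0]-s[236:250,302,2]),s[236:250,302,1])
```

```text
t 24.6 tcp [ 0.4422 -0.164   0.191 ] local [-157.3 -177.3  191. ] rpy [ 180.    0. -167.] F [-0.2  0.2  0.1] w 0.0842
shift [-59.5 151.1 134.1] turn [0.02 0.03 0.11]
[-26 -25 -23 -23 -25 -22  28  54  56  54  53  54  52  54] [155 133 127 129 128 125  96  86  84  82  82  84  84  84]
```

The rim's top row is about 241.9, where a 24 mm rise over the old rim predicts 242.1, so the pot is fully seated. Now the tab nudge.

Call:
move_arm([
  [[-30, 60, 0], [0, 0, 0], -1],
  [[-50, 110, 0], [0, 0, 0], -1],
  [[-60, 151, 0], [0, 0, 0], -1],
  [[-60, 151, 20], [0, 0, 0], -1],
  [[-60, 151, 60], [0, 0, 0], -1],
  [[-60, 151, 100], [0, 0, 0], -1],
  [[-60, 151, 122], [0, 0, 0], -1],
  [[-60, 151, 133], [0, 0, 0], -1],
  [[-60, 151, 133], [0, 0, 0], -1],
  [[-60, 147, 133], [0, 0, 0], -1],
  [[-60, 143, 133], [0, 0, 0], -1],
  [[-60, 140, 133], [0, 0, 0], -1],
  [[-60, 138, 133], [0, 0, 0], -1],
  [[-60, 138, 133], [0, 0, 0], -1],
])

```text
time: 26.35
tool_pos: [0.4697, -0.0132, 0.0588]
ee_rot: [3.133, 0.002, -2.916]
wrist_force: [-2.3, 10.9, 6.0]
width: 0.0005
```

Run:
```python
from h import *
st()
```

```text
t 26.35 tcp [ 0.4697 -0.0132  0.0588] local [-96.9 -36.4  58.8] rpy [ 1.795e+02  1.000e-01 -1.671e+02] F [-2.3 10.9  6. ] w 0.0005
```

At the stop: 11 N with no further movement, where 1.5 N is enough to slide the tab. Retreating.

Call:
move_arm([
  [[0, 10, 0], [0, 0, 0], -1],
  [[0, 12, -30], [0, 0, 0], -1],
  [[0, 12, -80], [0, 0, 0], -1],
  [[0, 12, -130], [0, 0, 0], -1],
  [[50, -30, -130], [0, 0, 0], -1],
  [[70, -80, -130], [0, 0, 0], -1],
  [[70, -140, -130], [0, 0, 0], -1],
  [[70, -140, -130], [0, 0, 0], -1],
  [[70, -140, -130], [0, 0, 0], -1],
])

```text
time: 27.48
tool_pos: [0.4326, -0.1693, 0.1874]
ee_rot: [3.141, -0.0, -2.917]
wrist_force: [0.2, -0.0, 0.4]
width: 0.0003
```

Run:
```python
from h import *
st(); s=snap("scene","s10"); t=snap("top","t10")
s9=cv2.imread("pics/s9.png"); 
for n,(y0,y1,x0,x1) in(("pot",(240,296,280,325)),("bar",(190,290,235,275)),("tab",(230,262,335,375))):
    print(n,np.abs(s[y0:y1,x0:x1].astype(int)-s9[y0:y1,x0:x1]).mean().round(2))
cv2.imwrite("pics/c10.png",np.hstack([t[100:400:,130:470],s[100:400,180:500]]))
```

```text
t 27.48 tcp [ 0.4326 -0.1693  0.1874] local [-167.8 -180.3  187.4] rpy [ 180.    -0.  -167.1] F [ 0.2 -0.   0.4] w 0.0003
pot 3.65
bar 5.85
tab 2.29
```

View pics/c10.png

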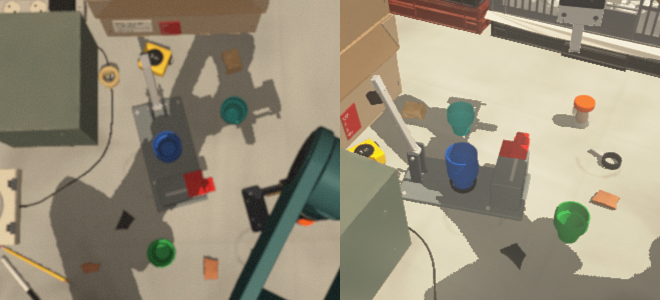

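The pot is nested, the bar leans back open, the tab is aside, and the bystanders are in place. Handing in.

```bash
python3 -c "
from bench import order
print(order.close_job())"
```

```text
the job is handed in; nothing more can be done
None
```

The job is done and handed in at about 27.5 s of the 72 s allowed. The red tab is aside, the bar is back against its stop, and the loose blue pot is nested in the carrier's pot and released. The arm is clear.

**Final checks**
- **Pot:** upright. Its rim is at image row 241.9, where a full 24 mm nesting rise predicts about 242.1.
- **Bar:** pushed until 22 N gave no further movement. It still leans back in the last picture.
- **Tab:** the images measured about 24.5 mm of travel instead of 26. I pressed it again to 11 N with no further movement, so I take it to be at its stop. I did not re-measure the travel after that.
- **Other things on the table:** the turquoise and green pots, the yellow bottle neck and the buff brick had not moved in the top view. The automatic match failed for the jar and the black sherd (arm or shadow in the way). In the last picture both look in place.

**What went wrong or disagreed**
- The real fingertips were about 42 mm higher than the reported tool position. My first close on the tab therefore missed, touching nothing, and I corrected for it from the camera from then on.
- The pot touched on the way in, so I shifted it a millimetre or two before it went down. The highest force I read at any point was about 31 N, while sliding the tab.

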